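# Lock the tube rack onto the shaker with the T-key

## Robot

A 7-joint arm with a two-finger parallel gripper is mounted at the origin on the work surface. World frame = base frame: x ahead of the robot, y to its left, z up, the work surface at z = 0. Lengths are in m, angles in rad, forces in N, time in s.
With the tool pointing down it reaches from about 0.4 to 0.85 m from the base axis. Payload 10.4 kg.
Tool frame: the origin (TCP) lies midway between the tips of the shut fingers; the grasp point (between the pads) lies 19 mm behind it (manip.pinch_z is the distance from the TCP to the grasp point, in m); y points along the fingers, x is the direction in which the jaws open and shut, and the axes are right-handed (so a half turn about y gives the same grasp; the last joint's range is limited). The gripper opens to 85 mm and grips with 20 to 120 N. Pads are 22 mm wide; open, the fingers measure 114 mm over their backs; the gripper's body (76 mm by 85 mm) begins 54 mm behind the grasp point. The pads swing forward as they close: fully open they stand 13 mm farther back than shut.
Start: joints at [-1.132, 0.332, -0.065, 1.46, 0.022, 1.35, -0.088], TCP at [0.278, 0.56, 0.231] pointing down, gripper open.
Joint ranges: [-2.6, 2.6], [-0.5, 2.12], [-1.47, 1.34], [0.16, 2.42], [-1.27, 4.41], [0.06, 2.06], [-2.6, 2.6]. Speed limits (rad/s): [2.22, 2.22, 2.79, 2.79, 3.14, 3.14, 3.14].

## Interface

Orientations are given as a unit quaternion [x, y, z, w].
In Python, from workcell import manip gives the robot as it stands.
- The arm moves only by the shell command python3 -m pendant 'ROWS' [OPENING] [FORCE]. ROWS is a JSON object of lists of equal length, an entry for each row: "offset": the shift along the tool's x, y, z scaled (see below), a list of three; "turn": the turn, a rotation vector about the tool's x, y, z scaled (see below), a list of three. A call has 1 to 12 rows; each row is the pose to reach, as a shift and turn from the pose measured when the call began, along the tool's axes at that moment; what a row does not reach only later rows make up. The controller multiplies each number of a shift by 200 mm and each number of a turn by 45 degrees. A row lasts 1/8 s, in which the tool goes at most 62.5 mm and 10.7 degrees, less where a joint would pass 70% of its speed; a pose out of reach is approached as far as the arm can. A call with a number of a shift or a turn outside -1 to 1 is refused whole. A call with a gripper value outside its range is refused whole. OPENING is the opening in per cent of the stroke, from 0 (shut) to 100 (fully open), set as the call begins (- or left out, the last holds). The fingers move at their own pace and stop on an object; FORCE is the grip in N (left out, the last holds). Time passes only in rows, so rows that repeat a pose let the fingers close. It gives the time, the measured TCP pose, the force and the opening at its end, in the units of the state.
- manip.get_obs(): the state, without advancing time (a new reading comes with each control period).
- manip.camera(name): name is "side" or "top" or "wrist"; returns (picture, depth): 400x640x3 uint8, red, green, blue; 400x640 float32, m along the optical axis (not along the pixel's ray), 0 where there is no reading.
- manip.camera_model(name): a dict with "intrinsics" (3x3 intrinsics, pixels), "R" (3x3) and "t" (3): a world point X has camera coordinates R X + t; the wrist camera has in their place "tool_from_camera" (4x4, takes a point from camera to tool coordinates, whose origin is the TCP and whose axes are the tool frame's). Camera axes: x right, y down, z forward; pixel columns grow to the right and rows downward; lengths in m; the calibration is good to about 2 mm. A picture is of the moment at which its call begins: read the wrist's pose just before it. camera_model takes no time and is no camera call.
- manip.hand_in(): hands the job in, once; it reports no verdict.
The state is a dict: "clock": time; "joint_pos": joint angles; "joint_velocities": joint speeds; "tau": joint torques, N m; "position": TCP position; "ee_rot": TCP orientation; "ft_force": force on the tool from outside, world axes, zero at the start; "torque": the same for the moment, N m; "grip_width": opening from 0.0 (shut) to 1.0 (fully open).
Only numpy, scipy, OpenCV 4.12 (cv2) and the standard library are available. Lean on these libraries where they do the work, as an engineer would, in place of code of your own. Each camera call takes 0.05 s, during which the arm holds its last target. There are 200 camera calls.

## Task

Take the T-key from its stand, pass its T-head down through the slot in the rack's foot plate on the shaker, press it down gently against the spring and turn it a quarter turn (either way), then let it spring up into its seat and let go, so that it stays locked and upright. Feel for the slot without ramming the key into the shaker, and leave the tip box, the dish and the wash bottle where they are.

Things in the scene. Friction and masses are not known exactly. Their poses are not given: they have to be found in the camera images.
- key: T-key, 73 mm tall, about 0.15 kg, upright in its stand. Origin: centre of its underside; z up the shaft. T-head: steel bar 36 mm along x, 10 along y, 8 high (z 0 to 8). Round shaft 9 mm thick. Handle: black flat grip 48 mm along x (parallel to the head), 14 thick along y, z 40 to 73; pinch its 14 mm from above. A half turn about z leaves the key the same.
- stand: Grey key stand, block 74 mm along x, 52 mm along y, 30 mm high, fixed to the bench. Origin: centre of its underside. In its top is a pocket 41 mm along x, 15 mm along y, 22 mm deep in which the key's head stands, free to be lifted straight out; 1 to 3 mm of play.
- shaker: White reciprocating shaker, fixed, 240 x 240 mm. Origin: centre of its underside on the bench; -x is its front; z up. On it a grey platform 240 x 256 mm, top at 104 mm; on that the aluminium foot plate, 5 mm thick, top at 109 mm, with the slot. The rack stands 80 mm and farther from the slot on its +x side, 57 mm high. Platform, foot plate, rack and slot are one piece.
- slot_home (a point): Where the slot's centre is at the -y end of the platform's stroke, at the foot plate's top; fixed to the shaker, its axes. The platform is parked, brake on, 4 to 24 mm from there, so the true slot centre lies 4 to 24 mm from this point towards the shaker's +y (not measured: see it or feel for it), none along x. Plain slot, 41 mm along the shaker's x, 13 mm along its y, square edges.
- tip_box: Pipette tip box, blue with a clear lid, 87 x 117 mm, 70 mm high, loose. Origin: centre of its underside. To be left alone.
- dish: Clear culture dish, 95 mm across, 20 mm high, loose. Origin: centre of its underside. To be left alone.
- wash_bottle: Blue bottle, 60 mm across, about 150 mm high, loose. Origin: centre of its underside. To be left alone.
- seat_home (a point): 13 mm below slot_home: height of the locked key's underside. To turn, the 8 mm high T-head must be wholly below the 8 mm thick edge of the slot: key's underside 16 to 20 mm below the foot plate's top. Turned 90 degrees (head along the shaker's y) and let up, its top seats in a cross groove 17 mm wide, 3 mm high, which holds it under the plate and keeps it from turning back.
- plunger (a joint): Flat steel spring plunger under the slot: how far it is pushed down, in m. 0 at rest (face 10 mm below the foot plate's top), about 0.003 with the key locked, over 0.006 while the head turns, stop at 0.010. It pushes up with about 5 N at rest, 8 N when locked, 14 N at 0.008, 17 N just before the stop.
There are look-alikes about, which are no part of the job. There is more than one size of the stand; the one meant has the size given above.

How it is judged:
By the outcome, as a careful person would: the job done as asked, in the order asked, and still so for the second after the job is handed in, with the robot touching nothing.
It also fails if it takes over 72 s, if anything falls off the work surface, if the arm or the gripper's body presses on something with over 40 N, if the wrist force passes 120 N, or if a joint passes its speed limit or range.

## Working session

There is one attempt and no reset: what is moved stays moved. The work goes in short steps, Python scripts to look and compute and a shell command to move; the robot and the scene stay as the last step left them, time stands still between calls to the robot, and variables do not carry over. Pictures are saved under pics/ and viewed, about 8 in all and at most 12, crops included, and the job is handed in when it is done.

```bash
ls; mkdir -p pics
python3 - <<'E'
from workcell import manip
import cv2,numpy as np
o=manip.get_obs();print(o);print(manip.pinch_z)
for n in ["top","side"]:
    p,d=manip.camera(n);cv2.imwrite(f"pics/{n}0.png",p[:,:,::-1]);np.save(f"pics/{n}0d.npy",d)
    m=manip.camera_model(n);print(n,m)
print(manip.camera_model("wrist"))
E
```

```text
pics
{'clock': 0.0, 'joint_pos': array([-1.131582  ,  0.3328519 , -0.06475444,  1.46098853,  0.02158895,
        1.3499108 , -0.08847971]), 'joint_velocities': array([-4.96454258e-04, -4.00773947e-04,  9.02613425e-04,  9.32871627e-04,
       -7.96068214e-04, -3.93821574e-04, -2.36835774e-05]), 'tau': array([-7.92372452e-05, -6.25445437e+01,  4.89039451e-02, -3.91601622e+01,
        1.61315594e-02,  9.98204254e-03, -4.56849398e-05]), 'position': array([0.27827802, 0.55918172, 0.230506  ]), 'ee_rot': array([ 0.60142776,  0.3718948 , -0.37275837, -0.60085781]), 'ft_force': array([0.14603784, 0.08611524, 0.16909851]), 'torque': array([-0.0127323 , -0.04677265, -0.01674555]), 'grip_width': 1.0005212359292464}
0.0187
top {'intrinsics': array([[380.40371891,   0.        , 319.6121882 ],
       [  0.        , 380.40371891, 193.49023591],
       [  0.        ,   0.        ,   1.        ]]), 'R': array([[ 1.75225166e-02, -9.99845850e-01,  1.11217146e-03],
       [-9.94860952e-01, -1.75460766e-02, -9.97187124e-02],
       [ 9.97228550e-02,  6.40866839e-04, -9.95015046e-01]]), 't': array([0.0010
[... 239 characters left out ...]
31568,  0.01498097],
       [-0.33645538,  0.6205501 , -0.70831868],
       [ 0.31887871, -0.63265801, -0.70573382]]), 't': array([0.54841884, 0.27693329, 0.66357671])}
{'intrinsics': array([[320.11758899,   0.        , 315.94369832],
       [  0.        , 320.11758899, 201.85893329],
       [  0.        ,   0.        ,   1.        ]]), 'tool_from_camera': array([[ 9.99998937e-01,  4.48334591e-04, -1.38743236e-03,
         1.89145333e-04],
       [ 1.45787044e-03, -2.91640504e-01,  9.56526890e-01,
        -1.42300843e-01],
       [ 2.42126184e-05, -9.56527896e-01, -2.91640848e-01,
         7.37966839e-02],
       [ 0.00000000e+00,  0.00000000e+00,  0.00000000e+00,
         1.00000000e+00]])}
```

View pics/top0.png

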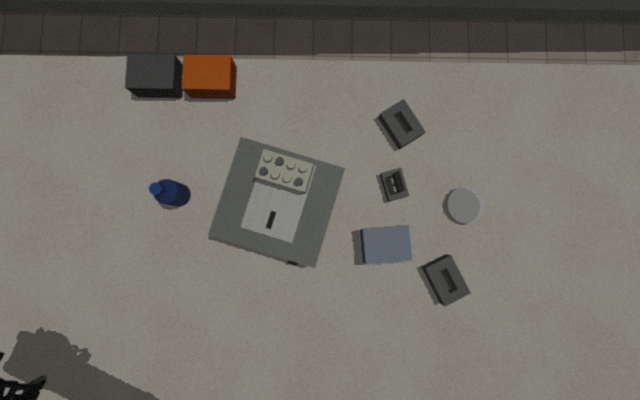

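View pics/side0.png

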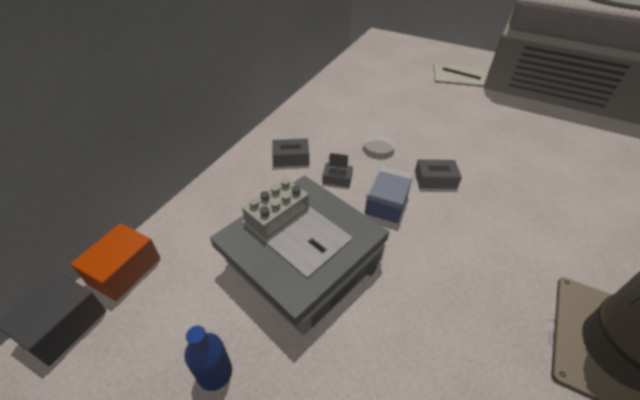

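```bash
cat > h.py <<'E'
from workcell import manip
import cv2,numpy as np
from scipy.spatial.transform import Rotation as Ro
def ray(n,px,z,T=None):
    m=manip.camera_model(n);K=m["intrinsics"]
    d=np.linalg.inv(K)@np.array([px[0],px[1],1.0])
    if n=="wrist":
        o,R=T; C=m["tool_from_camera"]
        c=R@C[:3,3]+o; w=R@C[:3,:3]@d
    else:
        c=-m["R"].T@m["t"]; w=m["R"].T@d
    return c+w*(z-c[2])/w[2]
def proj(n,X):
    m=manip.camera_model(n);c=m["R"]@np.array(X)+m["t"];q=m["intrinsics"]@c;return q[:2]/q[2]
E
python3 - <<'E'
from h import *
im=cv2.imread("pics/top0.png");d=np.load("pics/top0d.npy")
s=cv2.imread("pics/side0.png")
a=cv2.resize(im[90:310,340:490],None,fx=2.7,fy=2.7,interpolation=cv2.INTER_CUBIC)
b=cv2.resize(s[120:200,260:400],None,fx=2.7,fy=2.7,interpolation=cv2.INTER_CUBIC)
c=np.zeros((594,800,3),np.uint8);c[:a.shape[0],:a.shape[1]]=a;c[:b.shape[0],410:410+b.shape[1]]=b
f=cv2.resize(im[190:250,235:310],None,fx=5,fy=5,interpolation=cv2.INTER_CUBIC);c[250:250+f.shape[0],410:410+f.shape[1]]=f
cv2.imwrite("pics/c1.png",c)
# heights map -> points
m=manip.camera_model("top");K=m["intrinsics"]
v,u=np.mgrid[:400,:640];P=np.stack([(u-K[0,2])/K[0,0]*d,(v-K[1,2])/K[1,1]*d,d],-1)
W=(P-m["t"])@m["R"]
for x,y in [(401,124),(394,184),(445,280),(385,245),(462,206),(230,200),(270,218),(270,200),(395,200),(387,178),(400,174)]: print((x,y),W[y,x].round(3))
z=W[...,2];mask=((z>0.015)&(d>0)).astype(np.uint8)
n,l,st,ce=cv2.connectedComponentsWithStats(mask)
for i in range(1,n):
    if st[i,4]>150:
        # top face: pts near the max height
        zz=z[l==i];pts=W[l==i];zt=np.percentile(zz,90)
        r=cv2.minAreaRect(pts[:, :2].astype(np.float32)*1000)
        print(st[i],"z90",zt.round(3),np.round(r[0],1),np.round(r[1],1),round(r[2],1))
E
```

```text
(401, 124) [ 0.821 -0.196  0.013]
(394, 184) [ 0.659 -0.169  0.056]
(445, 280) [ 0.424 -0.306  0.006]
(385, 245) [ 0.511 -0.145  0.07 ]
(462, 206) [ 0.61  -0.347  0.02 ]
(230, 200) [0.609 0.219 0.103]
(270, 218) [0.569 0.125 0.1  ]
(270, 200) [0.61  0.126 0.109]
(395, 200) [ 0.624 -0.182  0.003]
(387, 178) [ 0.677 -0.157  0.03 ]
(400, 174) [ 0.687 -0.189  0.031]
[ 125   54  111   44 4456] z90 0.072 [928.6 369.2] [ 91.1 260.6] 0.1
[ 379   99   47   50 1160] z90 0.043 [ 818.2 -193.1] [101.7  73.1] 32.7
[  208   137   137   131 11526] z90 0.15 [602.9 112.7] [256.  252.3] 74.0
[380 168  29  34 628] z90 0.081 [ 662.6 -175.6] [73.9 52.5] 16.1
[149 179  41  27 813] z90 0.149 [626.9 369.1] [52.  59.6] 77.3
[ 447  186   38   38 1108] z90 0.023 [ 615.1 -355.9] [93.1 93.4] 45.5
[ 360  225   55   40 1880] z90 0.072 [ 512.4 -152. ] [ 86.8 117.4] 5.6
[ 423  255   48   51 1284] z90 0.044 [ 428.  -300.9] [103.2  72.1] 27.1
[  0 375  47  25 759] z90 0.325 [264.4 518.7] [65.3 31.7] 71.8
```

View pics/c1.png

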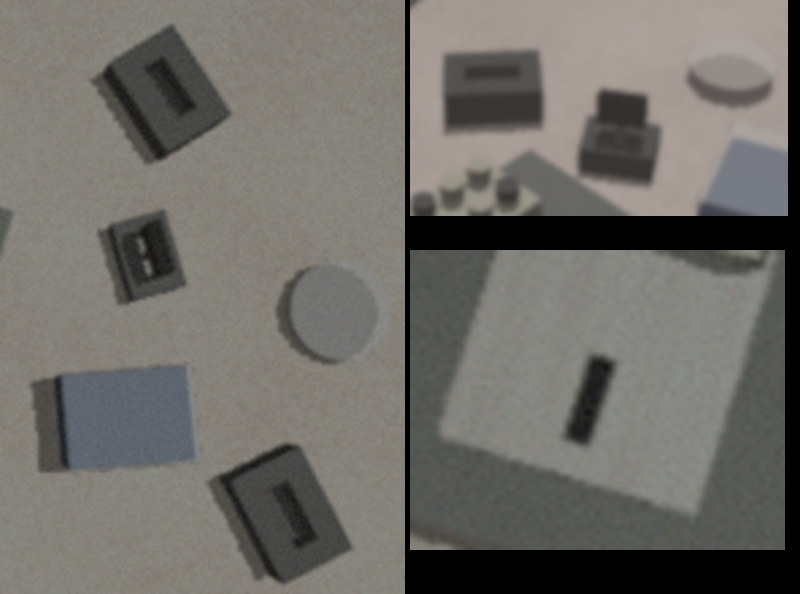

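```bash
cat >> h.py <<'E'
def goal(p,jaw_deg,o=None):
    """offset (units 200mm), turn (units 45deg) to TCP p, tool y down, tool x at yaw jaw_deg"""
    o=o or manip.get_obs();R=Ro.from_quat(o["ee_rot"]).as_matrix()
    a=np.radians(jaw_deg);x=np.array([np.cos(a),np.sin(a),0]);y=np.array([0,0,-1.]);z=np.cross(x,y)
    G=np.stack([x,y,z],1)
    rv=Ro.from_matrix(R.T@G).as_rotvec()
    print("off",(R.T@(np.array(p)-o["position"])/0.2).round(3),"turn",(np.degrees(rv)/45).round(3))
def st():
    o=manip.get_obs();R=Ro.from_quat(o["ee_rot"]).as_matrix()
    print("t",round(o["clock"],2),"p",o["position"].round(4),"jaw",np.degrees(np.arctan2(R[1,0],R[0,0])).round(1),"q",o["joint_pos"].round(2),"f",o["ft_force"].round(1),"g",round(float(o["grip_width"]),3));return o,R
E
python3 - <<'E'
from h import *
o,R=st();print(R.round(3))
s=ray("top",(271,219.6),0.109);print("slot",s, ray("top",(273,212),0.109),ray("top",(269,228),.109))
goal((0.6626,-.1756,.23),106);goal((0.6626,-.1756,.23),-74)
# slot by dark mask in both views; stand edges
for n,box in [("top",(250,200,295,240)),("side",(295,225,340,265))]:
    im=cv2.imread(f"pics/{n}0.png",0);x0,y0,x1,y1=box
    m=(im[y0:y1,x0:x1]<70).astype(np.uint8)
    k,l,s_,c=cv2.connectedComponentsWithStats(m)
    for i in range(1,k):
        if s_[i,4]>15:
            ys,xs=np.where(l==i);q=[ray(n,(x+x0,y+y0),.109)[:2]*1000 for x,y in zip(xs,ys)]
            print(n,s_[i],np.round(c[i]+[x0,y0],1),ray(n,c[i]+[x0,y0],.109),cv2.minAreaRect(np.float32(q)))
E
```

```text
t 0.1 p [0.2783 0.5592 0.2306] jaw 63.5 q [-1.13  0.33 -0.06  1.46  0.02  1.35 -0.09] f [ 0.1  0.3 -0.4] g 0.999
[[ 0.446 -0.001 -0.895]
 [ 0.895 -0.001  0.446]
 [-0.001 -1.    -0.   ]]
slot [0.56509178 0.12187615 0.109     ] [0.58249233 0.11783366 0.109     ] [0.54594855 0.12584676 0.109     ]
off [-2.433  0.006 -3.357] turn [-0.001 -0.943 -0.002]
off [-2.433  0.006 -3.357] turn [ 2.000e-03  3.057e+00 -1.000e-03]
top [17 12  9 17 77] [270.6 219.5] [0.56534691 0.12283147 0.109     ] ((564.9752197265625, 123.12808990478516), (10.140264511108398, 37.998207092285156), 73.1744155883789)
side [15 15 15 12 61] [317.  245.6] [0.56328567 0.12522865 0.109     ] ((563.6585083007812, 125.04056549072266), (7.67632532119751, 34.212615966796875), 73.17423248291016)
```

```bash
python3 -m pendant '{"offset":[[-0.1,-0.05,-0.14],[-0.2,-0.1,-0.28],[-0.3,-0.15,-0.42],[-0.4,-0.15,-0.56],[-0.5,-0.15,-0.7],[-0.6,-0.15,-0.84]],"turn":[[0,0,0],[0,0,0],[0,0,0],[0,0,0],[0,0,0],[0,0,0]]}'
python3 -m pendant '{"offset":[[-0.1,0,-0.14],[-0.2,0,-0.28],[-0.3,0,-0.42],[-0.4,0,-0.56],[-0.5,0,-0.7],[-0.6,0,-0.84]],"turn":[[0,0,0],[0,0,0],[0,0,0],[0,0,0],[0,0,0],[0,0,0]]}'
python3 -m pendant '{"offset":[[-0.1,0,-0.14],[-0.2,0,-0.28],[-0.3,0,-0.42],[-0.4,0,-0.56],[-0.5,0,-0.7],[-0.6,0,-0.84]],"turn":[[0,0,0],[0,0,0],[0,0,0],[0,0,0],[0,0,0],[0,0,0]]}'
python3 - <<'E'
from h import *
st();goal((0.6626,-.1756,.22),106)
E
```

```text
clock: 0.85
position: [0.3756, 0.3758, 0.2604]
ee_rot: [0.601, 0.372, -0.373, -0.601]
ft_force: [0.4, 0.2, 0.4]
grip_width: 1.0
clock: 1.6
position: [0.4728, 0.1923, 0.2604]
ee_rot: [0.601, 0.372, -0.373, -0.601]
ft_force: [0.2, -0.1, -0.2]
grip_width: 0.996
clock: 2.35
position: [0.57, 0.0091, 0.2603]
ee_rot: [0.601, 0.371, -0.373, -0.601]
ft_force: [-0.8, -1.1, 0.4]
grip_width: 0.997
t 2.35 p [0.57   0.0091 0.2603] jaw 63.6 q [-0.44  0.2   0.4   1.59 -0.08  1.37  1.08] f [-0.8 -1.1  0.4] g 0.997
off [-0.62   0.202 -0.826] turn [-0.002 -0.943 -0.003]
```

```bash
python3 -m pendant '{"offset":[[-0.1,0.05,-0.14],[-0.2,0.1,-0.28],[-0.3,0.15,-0.42],[-0.4,0.2,-0.56],[-0.5,0.2,-0.7],[-0.62,0.2,-0.826],[-0.62,0.2,-0.826],[-0.62,0.2,-0.826]],"turn":[[0,-0.12,0],[0,-0.25,0],[0,-0.4,0],[0,-0.55,0],[0,-0.7,0],[0,-0.85,0],[0,-0.943,0],[0,-0.943,0]]}'
python3 - <<'E'
from h import *
o,R=st()
p,d=manip.camera("wrist");cv2.imwrite("pics/w1.png",p[:,:,::-1]);np.savez("pics/w1.npz",d=d,o=o["position"],R=R)
K=manip.camera_model("wrist");C=K["tool_from_camera"];K=K["intrinsics"]
v,u=np.mgrid[:400,:640];P=np.stack([(u-K[0,2])/K[0,0]*d,(v-K[1,2])/K[1,1]*d,d],-1)
W=(P@C[:3,:3].T+C[:3,3])@R.T+o["position"]
near=(np.hypot(W[...,0]-.6626,W[...,1]+.1756)<.06)&(d>0)
for lo,hi in [(.074,.09),(.022,.036)]:
    m=near&(W[...,2]>lo)&(W[...,2]<hi);print(m.sum(),W[m][:,2].mean(),cv2.minAreaRect(np.float32(W[m][:,:2]*1000)), np.argwhere(m).mean(0)[::-1])
E
```

```text
clock: 3.35
position: [0.6624, -0.1758, 0.2198]
ee_rot: [-0.425, -0.563, 0.565, 0.426]
ft_force: [-0.3, 1.4, 0.7]
grip_width: 1.004
t 3.35 p [ 0.6624 -0.1758  0.2198] jaw 105.9 q [-0.07  0.49  0.38  1.31 -0.18  1.38  2.15] f [-0.3  1.4  0.7] g 1.004
776 0.08032072639478356 ((662.3414916992188, -176.74366760253906), (47.77421569824219, 13.47946548461914), 16.33756446838379) [315.93041237 188.36726804]
2591 0.029417836620171545 ((662.0891723632812, -176.72616577148438), (73.52407836914062, 52.03554916381836), 16.317493438720703) [315.761868   173.00424547]
```

View pics/w1.png

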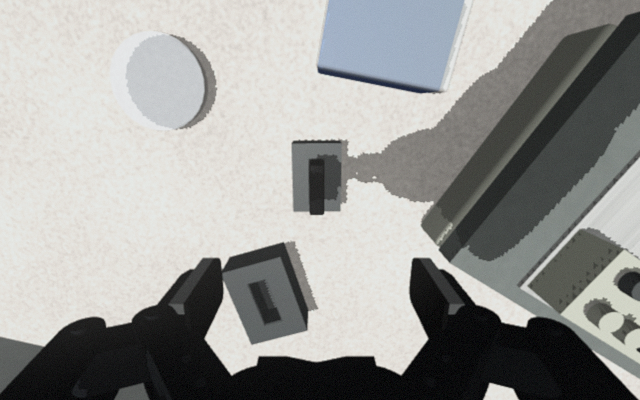

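Run:
```python
from h import *
goal((0.6623,-.1767,.045),106.3)
```

```text
off [-0.006  0.875  0.   ] turn [-0.004 -0.009 -0.001]
```

```bash
python3 -m pendant '{"offset":[[-0.003,0.15,0],[-0.006,0.3,0],[-0.006,0.45,0],[-0.006,0.6,0],[-0.006,0.72,0],[-0.006,0.82,0],[-0.006,0.875,0],[-0.006,0.875,0],[-0.006,0.875,0]],"turn":[[0,0,0],[-0.004,-0.009,0],[-0.004,-0.009,0],[-0.004,-0.009,0],[-0.004,-0.009,0],[-0.004,-0.009,0],[-0.004,-0.009,0],[-0.004,-0.009,0],[-0.004,-0.009,0]]}' 60
python3 -m pendant '{"offset":[[0,0,0],[0,0,0],[0,0,0],[0,0,0],[0,0,0],[0,0,0],[0,0,0],[0,0,0]],"turn":[[0,0,0],[0,0,0],[0,0,0],[0,0,0],[0,0,0],[0,0,0],[0,0,0],[0,0,0]]}' 0 60
python3 - <<'E'
from h import *
st()
E
```

```text
clock: 4.53
position: [0.6629, -0.1767, 0.046]
ee_rot: [0.425, 0.566, -0.566, -0.423]
ft_force: [1.2, -0.1, -0.5]
grip_width: 0.599
clock: 5.52
position: [0.6634, -0.1769, 0.0467]
ee_rot: [0.425, 0.566, -0.566, -0.423]
ft_force: [-0.2, -0.2, 6.0]
grip_width: 0.157
t 5.53 p [ 0.6634 -0.1769  0.0467] jaw 106.3 q [-0.04  0.63  0.34  1.49 -0.22  1.06  2.2 ] f [-0.2 -0.2  6. ] g 0.157
```

```bash
python3 -m pendant '{"offset":[[0,-0.08,0],[0,-0.2,0],[0,-0.35,0],[0,-0.5,0],[0,-0.65,0],[0,-0.8,0],[0,-0.92,0],[0,-1,0],[0,-1,0]],"turn":[[0,0,0],[0,0,0],[0,0,0],[0,0,0],[0,0,0],[0,0,0],[0,0,0],[0,0,0],[0,0,0]]}'
python3 - <<'E'
from h import *
st();goal((0.55,.069,.245),73.5)
E
```

```text
clock: 6.65
position: [0.6631, -0.1769, 0.2479]
ee_rot: [0.426, 0.566, -0.565, -0.422]
ft_force: [0.4, -0.6, -1.9]
grip_width: 0.157
t 6.65 p [ 0.6631 -0.1769  0.2479] jaw 106.3 q [-0.06  0.47  0.38  1.27 -0.17  1.42  2.16] f [ 0.4 -0.6 -1.9] g 0.157
off [1.339 0.01  0.198] turn [ 0.006  0.729 -0.002]
```

```bash
python3 -m pendant '{"offset":[[0.08,0,0.01],[0.2,0,0.03],[0.34,0,0.05],[0.48,0,0.07],[0.6,0,0.09],[0.67,0,0.1]],"turn":[[0,0,0],[0,0,0],[0,0,0],[0,0,0],[0,0,0],[0,0,0]]}'
python3 -m pendant '{"offset":[[0.1,0,0.01],[0.24,0,0.03],[0.38,0.01,0.05],[0.52,0.01,0.07],[0.62,0.01,0.09],[0.67,0.01,0.1],[0.67,0.01,0.1],[0.67,0.01,0.1]],"turn":[[0,0.1,0],[0,0.2,0],[0,0.34,0],[0,0.48,0],[0,0.6,0],[0.006,0.729,0],[0.006,0.729,0],[0.006,0.729,0]]}'
python3 - <<'E'
from h import *
o,R=st()
p,d=manip.camera("wrist");cv2.imwrite("pics/w2.png",p[:,:,::-1]);np.savez("pics/w2.npz",d=d,o=o["position"],R=R)
g=cv2.cvtColor(p,cv2.COLOR_RGB2GRAY)
C0=manip.camera_model("wrist");C=C0["tool_from_camera"];K=C0["intrinsics"]
Xc=(R.T@(np.array([.565,.1225,.109])-o["position"])-C[:3,3])@C[:3,:3];q=K@Xc;print("pred slot px",q[:2]/q[2])
v,u=np.mgrid[:400,:640];P=np.stack([(u-K[0,2])/K[0,0]*d,(v-K[1,2])/K[1,1]*d,d],-1)
W=(P@C[:3,:3].T+C[:3,3])@R.T+o["position"]
near=(np.hypot(W[...,0]-.565,W[...,1]-.1225)<.035)&(d>0)
m=near&(W[...,2]<.1065);print(m.sum(),W[near][:,2].mean(),W[m][:,2].min(),cv2.minAreaRect(np.float32(W[m][:,:2]*1000)))
pl=(np.hypot(W[...,0]-.565,W[...,1]-.1225)<.05)&(abs(W[...,2]-.109)<.003);print("plate z",np.median(W[pl][:,2]))
E
```

```text
clock: 7.4
position: [0.6052, -0.0515, 0.2467]
ee_rot: [0.425, 0.567, -0.566, -0.422]
ft_force: [-0.7, -1.2, -1.4]
grip_width: 0.158
clock: 8.4
position: [0.5482, 0.0707, 0.2441]
ee_rot: [-0.566, -0.423, 0.425, 0.566]
ft_force: [0.0, -0.3, -1.1]
grip_width: 0.151
t 8.4 p [0.5482 0.0707 0.2441] jaw 73.7 q [-0.49  0.16  0.31  1.65 -0.05  1.34  1.12] f [ 0.  -0.3 -1.1] g 0.151
pred slot px [377.21682241 192.3524511 ]
618 0.2559396574559981 0.07706742962726021 ((560.1741333007812, 115.04505920410156), (44.770206451416016, 62.24909210205078), 70.27754211425781)
plate z 0.10844500456409031
```

View pics/w2.png

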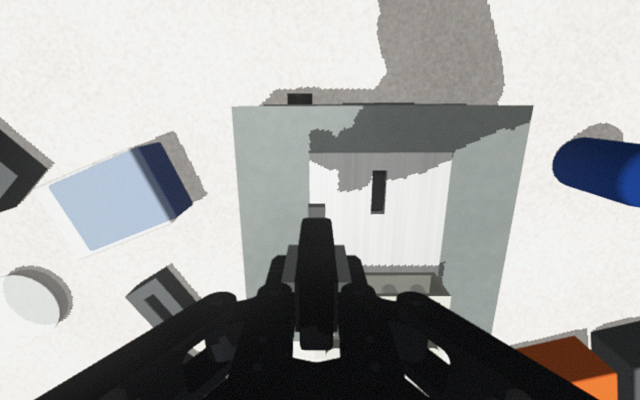

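Run:
```python
from h import *
z=np.load("pics/w2.npz");T=(z["o"],z["R"]);g=cv2.imread("pics/w2.png",0)
m=np.zeros_like(g);m[160:225,362:395]=g[160:225,362:395]<70
n,l,s,c=cv2.connectedComponentsWithStats(m)
i=1+s[1:,4].argmax();print(s[i],c[i])
cs,_=cv2.findContours((l==i).astype(np.uint8),cv2.RETR_EXTERNAL,cv2.CHAIN_APPROX_NONE)
ys,xs=np.where(l==i)
q=[ray("wrist",(x+a,y+b),.109,T)[:2]*1000 for x,y in zip(xs,ys) for a in(-.5,.5) for b in(-.5,.5)]
print("slot",cv2.minAreaRect(np.float32(q)))
d=z["d"]
print(g[196:222:2,303:332:2]); print((d[196:222:3,303:332:3]*1000).astype(int))
# head-end in the tool frame
C0=manip.camera_model("wrist");C=C0["tool_from_camera"];K=C0["intrinsics"]
m=np.zeros(d.shape,bool);m[198:222,300:335]=True;m&=(d>.1)&(d<.26)
v,u=np.where(m);P=np.stack([(u-K[0,2])/K[0,0]*d[m],(v-K[1,2])/K[1,1]*d[m],d[m]],-1)@C[:3,:3].T+C[:3,3]
print("tool pts min/max",P.min(0),P.max(0),np.median(P,0))
sel=(P[:,1]>.02);print(sel.sum(),P[sel].min(0),P[sel].max(0),np.median(P[sel],0))
```

```text
[372 171  14  40 481] [378.0956341  189.98128898]
slot ((563.8973388671875, 123.64013671875), (11.829571723937988, 37.112064361572266), 74.08409881591797)
[[172 171 171 202 242 241 242 241 240 238 242 239 240 241 240]
 [172 175 171 202 242 242 242 240 241 238 242 238 241 242 240]
 [170 169 171 201 243 242 242 242 241 238 241 239 240 240 239]
 [172 168 169 197 247 244 245 244 244 241 244 240 240 240 240]
 [164 172 159  78  79  79  79  78  83  80  80 206 241 241 239]
 [169 169 154  75  77  75  76  73  74  76  70 205 241 240 240]
 [171 170 153 111 110 116 116 112 116 119 117 188 241 241 240]
 [169 171 154 112 115 114 112 114 116 115 114 190 241 242 237]
 [170 170 158 110 113 113 112 113 110 114 115 190 241 240 241]
 [168 164 160 113 109 113 113 112 116 113 116 209 240 240 237]
 [167 169 161 110 114 113 110 112 114 115 110 211 241 241 238]
 [114  72  61  48  47  47  47  49  49  49  50  73 121 178 240]
 [ 38  37  33  35  33  32  32  33  38  34  38  36  31  31 208]]
[[  0 294 289 288 289 288 289 290 289 288]
 [295 294 289 289 290 289 289 288 289 288]
 [294 296 295 290 289 291 290 289 290 290]
 [296 297 184 185 183 183 185 185 291 291]
 [297 297 182 183 181 181 182 182 292 290]
 [297 298 181 182 182 182 183 182 293 293]
 [298 299 182 182 182 183 182 182 293 294]
 [298 147 146 147 183 184 183 183 295 295]
 [144 145 144 144 144 144 143 143 144 148]]
tool pts min/max [-0.006932   -0.00980645  0.01174344] [0.00638699 0.03889296 0.0245964 ] [-0.00013555  0.03075018  0.01796878]
249 [-0.00484609  0.02952418  0.01174344] [0.00456016 0.03889296 0.018581  ] [-0.00013536  0.03128576  0.01619808]
```

Run:
```python
from h import *
st();goal((0.565,.1233,.245),74.0);goal((0.565,.1233,.153),74.0)
```

```text
t 8.45 p [0.5482 0.0706 0.2442] jaw 73.7 q [-0.49  0.16  0.31  1.65 -0.05  1.34  1.12] f [-0.1  0.3 -1.5] g 0.154
off [ 0.276 -0.005 -0.006] turn [-0.001 -0.007 -0.002]
off [ 0.277  0.455 -0.007] turn [-0.001 -0.007 -0.002]
```

```bash
python3 -m pendant '{"offset":[[0.08,0,-0.003],[0.18,0,-0.006],[0.25,0.02,-0.007],[0.277,0.1,-0.007],[0.277,0.2,-0.007],[0.277,0.3,-0.007],[0.277,0.38,-0.007],[0.277,0.43,-0.007],[0.277,0.455,-0.007],[0.277,0.455,-0.007],[0.277,0.455,-0.007]],"turn":[[0,-0.007,0],[0,-0.007,0],[0,-0.007,0],[0,-0.007,0],[0,-0.007,0],[0,-0.007,0],[0,-0.007,0],[0,-0.007,0],[0,-0.007,0],[0,-0.007,0],[0,-0.007,0]]}'
python3 - <<'E'
from h import *
o,R=st();goal((0.565,.1233,.148),74.0)
p,d=manip.camera("wrist");cv2.imwrite("pics/w3.png",cv2.resize(p[130:260,230:410,::-1],None,fx=4,fy=4,interpolation=cv2.INTER_CUBIC))
E
```

```text
clock: 9.82
position: [0.5654, 0.1233, 0.1537]
ee_rot: [0.565, 0.425, -0.426, -0.565]
ft_force: [0.1, -0.1, -1.1]
grip_width: 0.158
t 9.82 p [0.5654 0.1233 0.1537] jaw 74.0 q [-0.53  0.29  0.28  1.7  -0.08  1.17  1.06] f [ 0.1 -0.1 -1.1] g 0.158
off [-0.     0.029  0.002] turn [-0.    -0.    -0.001]
```

View pics/w3.png

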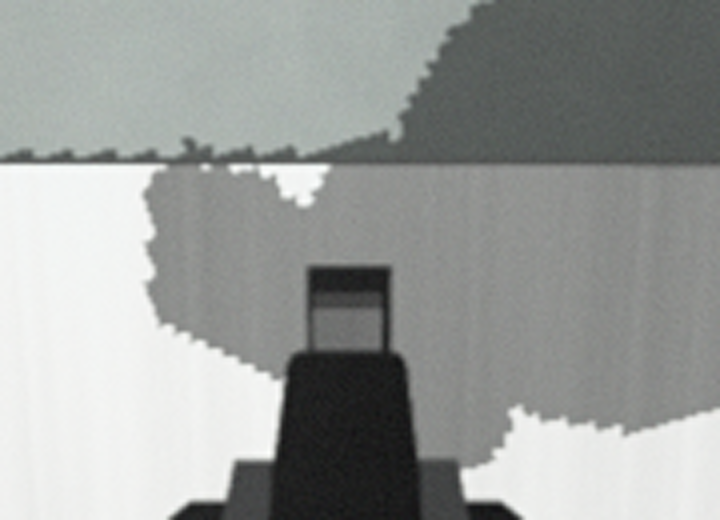

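```bash
python3 -m pendant '{"offset":[[0,0.012,0],[0,0.024,0],[0,0.036,0.002],[0,0.046,0.002],[0,0.046,0.002]],"turn":[[0,0,0],[0,0,0],[0,0,0],[0,0,0],[0,0,0]]}'
python3 -c "
from h import *
st()"
```

```text
clock: 10.5
position: [0.5648, 0.1234, 0.1443]
ee_rot: [0.565, 0.425, -0.426, -0.565]
ft_force: [0.1, -0.0, -1.7]
grip_width: 0.152
t 10.5 p [0.5648 0.1234 0.1443] jaw 74.0 q [-0.52  0.3   0.27  1.71 -0.09  1.15  1.06] f [ 0.1 -0.  -1.7] g 0.152
```

```bash
python3 -m pendant '{"offset":[[0,0.012,0],[0,0.022,0],[0,0.03,0],[0,0.036,0],[0,0.042,0],[0,0.042,0]],"turn":[[0,0,0],[0,0,0],[0,0,0],[0,0,0],[0,0,0],[0,0,0]]}'
python3 -c "
from h import *
st()"
```

```text
clock: 11.25
position: [0.5649, 0.1234, 0.1362]
ee_rot: [0.565, 0.425, -0.426, -0.565]
ft_force: [-3.3, 0.3, 5.1]
grip_width: 0.155
t 11.25 p [0.5649 0.1234 0.1362] jaw 74.0 q [-0.52  0.3   0.27  1.72 -0.09  1.13  1.07] f [-3.3  0.3  5.1] g 0.155
```

```bash
python3 -m pendant '{"offset":[[0,0.006,0.003],[0,0.012,0.004],[0,0.018,0.004],[0,0.024,0.004],[0,0.029,0.004],[0,0.032,0.004],[0,0.032,0.004]],"turn":[[0,0,0],[0,0,0],[0,0,0],[0,0,0],[0,0,0],[0,0,0],[0,0,0]]}'
python3 -c "
from h import *
st()"
```

```text
clock: 12.12
position: [0.5648, 0.1234, 0.131]
ee_rot: [0.565, 0.426, -0.425, -0.565]
ft_force: [-4.0, -1.6, 10.9]
grip_width: 0.157
t 12.12 p [0.5648 0.1234 0.131 ] jaw 74.0 q [-0.52  0.31  0.27  1.73 -0.09  1.12  1.07] f [-4.  -1.6 10.9] g 0.157
```

```bash
python3 -m pendant '{"offset":[[0,0.006,0],[0,0.012,0.002],[0,0.013,0.002],[0,0.013,0.002]],"turn":[[0,0,0],[0,0,0],[0,0,0],[0,0,0]]}'
python3 -c "
from h import *
o,R=st();print(o['torque'])"
```

```text
clock: 12.62
position: [0.5649, 0.1234, 0.1297]
ee_rot: [0.565, 0.426, -0.425, -0.564]
ft_force: [-4.9, -1.2, 12.8]
grip_width: 0.151
t 12.62 p [0.5649 0.1234 0.1297] jaw 74.0 q [-0.52  0.31  0.27  1.73 -0.09  1.11  1.07] f [-4.9 -1.2 12.8] g 0.151
[-0.44216962  1.26978382  0.01835734]
```

```bash
python3 -m pendant '{"offset":[[0,0.006,0.004],[0,0.007,0.007],[0,0.007,0.007]],"turn":[[0,0,0],[0,0,0],[0,0,0]]}'
python3 -c "
from h import *
o,R=st();print(o['torque'])"
```

```text
clock: 13.0
position: [0.5647, 0.1234, 0.1299]
ee_rot: [0.566, 0.427, -0.424, -0.564]
ft_force: [-2.2, -2.0, 12.6]
grip_width: 0.156
t 13.0 p [0.5647 0.1234 0.1299] jaw 73.9 q [-0.52  0.3   0.27  1.73 -0.09  1.11  1.07] f [-2.2 -2.  12.6] g 0.156
[-0.58668892  0.6041232   0.02341605]
```

```bash
python3 -m pendant '{"offset":[[0,0.006,0.003],[0,0.007,0.003],[0,0.007,0.003],[0,0.007,0.003],[0,0.007,0.003],[0,0.007,0.003]],"turn":[[0,0.03,0],[0,0.08,0],[0,0.15,0],[0,0.22,0],[0,0.3,0],[0,0.3,0]]}'
python3 -c "
from h import *
o,R=st();print(o['torque'])"
```

```text
clock: 13.75
position: [0.5657, 0.1238, 0.1303]
ee_rot: [0.612, 0.358, -0.353, -0.61]
ft_force: [-0.7, -1.5, 12.0]
grip_width: 0.154
t 13.75 p [0.5657 0.1238 0.1303] jaw 60.4 q [-0.55  0.31  0.31  1.73 -0.1   1.11  0.84] f [-0.7 -1.5 12. ] g 0.154
[-0.25351187  0.30027026 -0.02092425]
```

```bash
python3 -m pendant '{"offset":[[0,0.008,0.002],[0,0.009,0.004],[0,0.009,0.004],[0,0.009,0.004],[0,0.009,0.004],[0,0.009,0.004],[0,0.009,0.004]],"turn":[[0,0.08,0],[0,0.22,0],[0,0.37,0],[0,0.53,0],[0,0.69,0],[0,0.85,0],[0,0.85,0]]}'
python3 -c "
from h import *
o,R=st();print(o['torque']);goal((.565,.1234,.1285),-16)"
```

```text
clock: 14.62
position: [0.5667, 0.1245, 0.1303]
ee_rot: [0.694, 0.14, -0.13, -0.694]
ft_force: [0.0, -1.9, 11.3]
grip_width: 0.157
t 14.62 p [0.5667 0.1245 0.1303] jaw 22.0 q [-0.64  0.31  0.41  1.74 -0.14  1.1   0.2 ] f [ 0.  -1.9 11.3] g 0.157
[-0.19333355 -0.00264072 -0.03080866]
off [-0.01   0.009 -0.002] turn [-0.002  0.844  0.017]
```

```bash
python3 -m pendant '{"offset":[[-0.004,0.008,0],[-0.008,0.01,-0.002],[-0.01,0.01,-0.002],[-0.01,0.01,-0.002],[-0.01,0.01,-0.002],[-0.01,0.01,-0.002],[-0.01,0.01,-0.002]],"turn":[[0,0.08,0],[0,0.22,0],[0,0.37,0.005],[0,0.53,0.01],[0,0.69,0.01],[0,0.85,0.017],[0,0.85,0.017]]}'
python3 -c "
from h import *
o,R=st();print(o['torque']);goal((.565,.1234,.1355),-16)"
```

```text
clock: 15.5
position: [0.567, 0.1236, 0.1302]
ee_rot: [-0.699, 0.099, -0.102, 0.701]
ft_force: [0.7, -0.5, 11.8]
grip_width: 0.151
t 15.5 p [0.567  0.1236 0.1302] jaw -16.4 q [-0.72  0.33  0.51  1.74 -0.18  1.12 -0.44] f [ 0.7 -0.5 11.8] g 0.151
[-0.20407287 -0.12112714 -0.02616456]
off [-0.009 -0.027 -0.004] turn [-0.005 -0.008  0.004]
```

```bash
python3 -m pendant '{"offset":[[-0.003,-0.002,0],[-0.005,-0.007,0],[-0.007,-0.012,-0.003],[-0.007,-0.017,-0.003],[-0.007,-0.02,-0.003],[-0.007,-0.02,-0.003]],"turn":[[0,-0.008,0],[0,-0.008,0],[0,-0.008,0],[0,-0.008,0],[0,-0.008,0],[0,-0.008,0]]}'
python3 -c "
from h import *
o,R=st();print(o['torque'])"
```

```text
clock: 16.25
position: [0.5668, 0.1236, 0.1346]
ee_rot: [-0.699, 0.096, -0.101, 0.702]
ft_force: [4.2, 0.1, 0.4]
grip_width: 0.153
t 16.25 p [0.5668 0.1236 0.1346] jaw -16.0 q [-0.72  0.32  0.51  1.74 -0.17  1.12 -0.43] f [4.2 0.1 0.4] g 0.153
[ 0.05478588 -1.29597175 -0.02840555]
```

```bash
python3 -m pendant '{"offset":[[0.002,-0.001,0],[0.003,-0.001,0],[0.003,-0.001,0]],"turn":[[0,0,0],[0,0,0],[0,0,0]]}'
python3 -m pendant '{"offset":[[0,0,0],[0,0,0],[0,0,0],[0,0,0],[0,0,0]],"turn":[[0,0,0],[0,0,0],[0,0,0],[0,0,0],[0,0,0]]}' 40
python3 -m pendant '{"offset":[[0,-0.05,0],[0,-0.15,0],[0,-0.3,0],[0,-0.45,0],[0,-0.6,0.1],[0,-0.6,0.2],[0,-0.6,0.2]],"turn":[[0,0,0],[0,0,0],[0,0,0],[0,0,0],[0,0,0],[0,0,0],[0,0,0]]}'
python3 - <<'E'
from h import *
o,R=st()
p,d=manip.camera("wrist")
t,dt=manip.camera("top");s,_=manip.camera("side")
a=cv2.resize(p[:,:,::-1],(480,300));
b=cv2.resize(t[190:250,235:310,::-1],None,fx=4,fy=4,interpolation=cv2.INTER_CUBIC);e=cv2.resize(s[205:275,270:370,::-1],None,fx=4,fy=4,interpolation=cv2.INTER_CUBIC)
c=np.zeros((600,800,3),np.uint8);c[:300,:480]=a;c[:240,490:790]=b;c[310:590,:400]=e
f=cv2.resize(p[110:250,220:400,::-1],None,fx=2,fy=2);c[310:590,430:790]=f
cv2.imwrite("pics/end.png",c)
C0=manip.camera_model("wrist");C=C0["tool_from_camera"];K=C0["intrinsics"]
v,u=np.mgrid[:400,:640];P=np.stack([(u-K[0,2])/K[0,0]*d,(v-K[1,2])/K[1,1]*d,d],-1)
W=(P@C[:3,:3].T+C[:3,3])@R.T+o["position"]
m=(np.hypot(W[...,0]-.566,W[...,1]-.1235)<.035)&(d>0)&(W[...,2]>.155)&(W[...,2]<.178)
print(m.sum(),np.median(W[m][:,2]),cv2.minAreaRect(np.float32(W[m][:,:2]*1000)))
E
```

```text
clock: 16.62
position: [0.567, 0.1236, 0.1346]
ee_rot: [-0.699, 0.096, -0.101, 0.702]
ft_force: [0.3, 1.4, 1.6]
grip_width: 0.151
clock: 17.25
position: [0.567, 0.1236, 0.1346]
ee_rot: [-0.699, 0.096, -0.101, 0.702]
ft_force: [0.2, -0.3, 0.3]
grip_width: 0.402
clock: 18.12
position: [0.5769, 0.1634, 0.2542]
ee_rot: [-0.699, 0.096, -0.099, 0.702]
ft_force: [-1.1, -0.5, -0.9]
grip_width: 0.401
t 18.12 p [0.5769 0.1634 0.2542] jaw -15.8 q [-0.77  0.27  0.51  1.53 -0.14  1.37 -0.52] f [-1.1 -0.5 -0.9] g 0.401
1088 0.16851532943714165 ((567.5833129882812, 124.53190612792969), (48.30693817138672, 13.96564769744873), 73.77251434326172)
```

View pics/end.png

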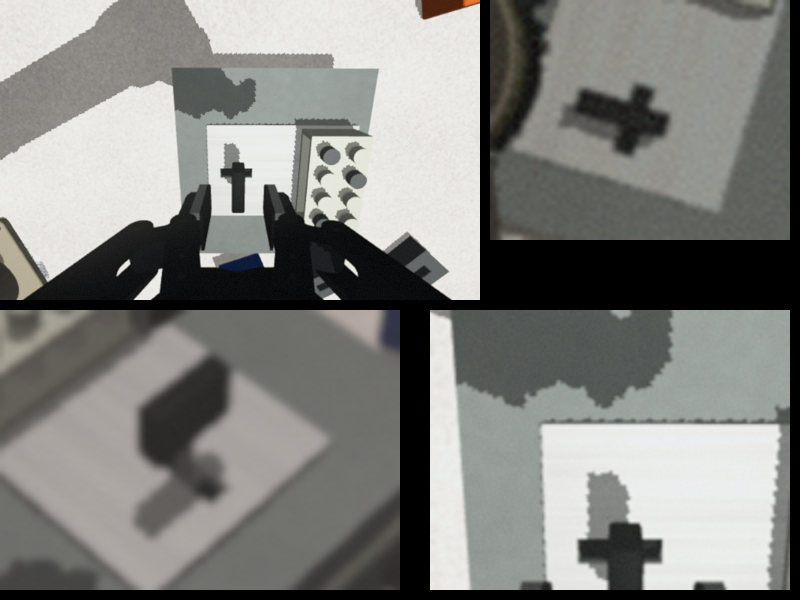

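```bash
python3 -c "
from h import *
st();print(manip.hand_in())"
```

```text
t 18.27 p [0.5768 0.1606 0.2539] jaw -16.0 q [-0.77  0.27  0.52  1.53 -0.14  1.37 -0.52] f [ 0.3 -0.   0.5] g 0.398
the job is handed in; nothing more can be done
None
```

The T-key is locked in the foot plate and standing upright, and I handed the job in at about 18.3 s of the 72 s allowed.

**What I did:** I lifted the key from its 74 x 52 mm stand and lowered it through the slot with no contact force on the way in. The upward force on the wrist was about 13 N with the head about 18 mm below the plate. I turned the key a quarter turn (jaw from 74° to -16°), let it spring up and released it.

**Last checks:**
- **Height:** the handle's top measured 0.1685 m, against 0.169 m for a locked key.
- **Direction:** the handle lies at 73.8°, across the slot, which runs at about -16°.
- **Upright:** the key looks upright in all three views.
- **Gripper:** it is open and clear of the key, about 0.25 m up.

**Disagreements:**
- The key sits about 2.5 mm along the shaker's +x from where I measured the slot's centre. That is within the groove's 3.5 mm play.
- While pressing and seating, sideways forces of 2 to 5 N appeared. I relieved them before turning and again before letting go.

I didn't re-measure the tip box, dish and wash bottle at the end; the arm felt no contact near them.

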